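Shim a rocking comparator stand with a wedge

ROBOT

A 6-joint arm with a two-finger parallel gripper is mounted at the origin on the work surface. World frame = base frame: x ahead of the robot, y to its left, z up, the work surface at z = 0. Lengths are in m, angles in rad, forces in N, time in s.
With the tool pointing down it reaches from about 0.325 to 0.875 m from the base axis. Payload 4.4 kg.
Tool frame: the origin (TCP) lies between the finger pads; the fingertips stand 17 mm ahead of it and the grasp point (between the pads) lies 2 mm behind it (manip.tips_ahead is the distance from the TCP to the fingertips, in m); z points along the fingers, y is the line along which they close (so a half turn about z gives the same grasp; the last joint's range is limited). The gripper opens to 85 mm and grips with 20 to 120 N. Pads are 22 mm wide; open, the fingers measure 114 mm over their backs; the gripper's body (76 mm by 85 mm) begins 54 mm behind the grasp point. The pads swing forward as they close: fully open they stand 13 mm farther back than shut.
Start: joints at [0.979, 0.207, 1.542, -0, 1.393, -0.15], TCP at [0.246, 0.52, 0.248] pointing down, gripper open.
Joint ranges: [-2.73, 2.73], [-0.86, 2.22], [0.23, 2.46], [-1.11, 4.25], [0.08, 2.63], [-2.82, 2.82]. Speed limits (rad/s): [2.79, 2.79, 3.14, 3.14, 3.14, 3.14].

INTERFACE

Orientations are given as a unit quaternion [w, x, y, z].
In Python, from station import manip gives the robot as it stands.
- The arm moves only by the tool step_arm, never from a script. Its argument "targets" is a list of rows, each an object with "linear": the shift along the world's x, y, z in m, a list of three; "turn": the turn, a rotation vector about the world's x, y, z in rad, a list of three. In form: [{"linear": [tx, ty, tz], "turn": [wx, wy, wz]}, ...]. A call has 1 to 20 rows; each row is the pose to reach, as a shift and turn from the pose commanded when the call began; what a row does not reach only later rows make up. A row lasts 1/8 s, in which the tool goes at most 62.5 mm and 10.7 degrees, less where a joint would pass 70% of its speed; a pose out of reach is approached as far as the arm can. A call with a gripper value outside its range is refused whole. "grip" is the opening in per cent of the stroke, from 0 (shut) to 100 (fully open), set as the call begins (left out, the last holds). The fingers move at their own pace and stop on an object; "grip_force" is the grip in N (left out, the last holds). Time passes only in rows, so rows that repeat a pose let the fingers close. It gives the time, the measured TCP pose, the force, the opening and the grip force at its end, in the units of the state.
- manip.sense(): the state, without advancing time (a new reading comes with each control period).
- manip.camera(name): name is "scene" or "side" or "wrist"; returns a dict with "frame" (400x640x3 uint8, red, green, blue), "range_z" (400x640 float32, m along the optical axis (not along the pixel's ray), 0 where there is no reading), "fx", "fy", "cx", "cy" (pixels), "pose" (4x4, takes a point from camera to world coordinates). Camera axes: x right, y down, z forward; pixel columns grow to the right and rows downward; lengths in m; the calibration is good to about 2 mm. A picture is of the moment at which its call begins.
- manip.sign_off(): hands the job in; it is judged then, once.
The state is a dict: "t": time; "joints": joint angles; "dq": joint speeds; "joint_efforts": joint torques, N m; "tool_pos": TCP position; "ee_rot": TCP orientation; "ft_force": force on the tool from outside, world axes, zero at the start; "wrist_torque": the same for the moment, N m; "opening": finger opening in m; "gripper_force": force on a finger pad.
Only numpy, scipy, OpenCV 4.12 (cv2) and the standard library are available. Lean on these libraries where they do the work, as an engineer would, in place of code of your own. Each camera call takes 0.05 s, during which the arm holds its last target. There are 200 camera calls.

TASK

The dial comparator stand rocks because one of its four feet, the one nearest the steel wedge, is worn short. Push the wedge along the bench, thin edge first, under that foot until it bears and the stand no longer rocks, leaving the stand level; then press down firmly with a fingertip on top of the corner above that foot to check that it does not give, and come away. Only push and press, gently: do not pinch or lift the wedge, do not shove the stand out of place, and leave the spool, pulley and punch alone.

Things in the scene. Friction and masses are not known exactly. Their poses are not given: they have to be found in the camera images.
- stand: Loose dial comparator stand, 4.8 kg. Grey cast base: block 140 x 170 mm with a round lug 36 mm across at each corner, lug centres at x +-75, y +-95 mm; all its top is flat, 46 mm above the bench, underside 18 (lugs 22) mm. A rubber foot under each lug; three touch the bench, so it stands level as found. Origin: centre of base at bench level; z up, x to the rear (the dial faces -x).
- lug_top (a point): Centre of the flat lug top above the worn foot, at (-75, +95, 46) mm in the stand's frame: press here. Plumb below it the worn foot, a dome of 11 mm radius, hangs 5 to 9 mm (unknown) clear of the bench. The stand's weight lies near its middle: 3 to 4 N pressed here rocks it down onto the worn foot until that is shimmed.
- dial (a point): Middle of the dial face, at (-62, 0, 247) mm in the stand's frame: dial 58 mm across, 22 mm deep, on an arm from the column. The column is 28 mm across, its axis at x = +43, y = 0 mm in the stand's frame, 277 mm tall. Keep clear of them.
- wedge: Loose ground steel wedge, 0.29 kg, 100 mm long, 40 mm wide, flat on the bench to the left (+y side) of the stand, its tip 30 to 90 mm from the worn foot, aimed roughly at it (up to 20 mm and 15 degrees off). Thickness from 3 mm at the thin tip (+x end) evenly to 15.5 mm at the heel (-x end): 1 in 8. Origin: centre of its flat underside; x to the tip, z up.
- wedge_heel (a point): Middle of the wedge's upright heel face (40 x 15.5 mm), at (-50, 0, 8) mm in its frame: push here. It slides under 1 to 3 N and meets the foot with its tip 15 to 50 mm past it; then the push rises over a few mm: at 8 to 12 N it bears well, by 20 to 25 N it lifts the stand off another foot. It does not slide back when let go.
- spool: Bystander: loose spool of brass wire with white flanges, 64 mm across, 64 mm tall, standing on the bench. Origin: centre of its underside.
- pulley: Bystander: loose white ceramic wire guide pulley with a steel hub, 48 mm across, 24 mm tall, lying flat on the bench. Origin: centre of its underside.
- punch: Bystander: loose stepped steel punch, foot 50 x 36 mm, 46 mm tall, standing on the bench. Origin: centre of its underside.
There are look-alikes about, which are no part of the job. What is shaped like the wedge but brown or orange is not meant.

How it is judged:
By the outcome, as a careful person would: the job done as asked, in the order asked, and still so for the second after the job is handed in, with the robot touching nothing.
It also fails if it takes over 67 s, if anything falls off the work surface, if the arm or the gripper's body presses on something with over 40 N, if the wrist force passes 120 N, or if a joint passes its speed limit or range.

## Working session

There is one attempt and no reset: what is moved stays moved. The work goes in short steps, Python scripts to look and compute and a tool call to move; the robot and the scene stay as the last step left them, time stands still between calls to the robot, and variables do not carry over. Pictures are saved under pics/ and viewed, at most 10 in all, crops included, and the job is handed in when it is done.

Besides the shell and the picture viewer there is one more tool, called after "Emit:" as name([rows], argument=value, ...), one row to a line, values as JSON. step_arm: Moves the arm, as the interface text tells. Its arguments: {"type":"object","properties":{"targets":{"type":"array"},"grip":{"type":"number"},"grip_force":{"type":"number"}},"required":["targets"]}

```bash
mkdir -p pics; cat > h.py <<'E'
import numpy as np, cv2, sys
from station import manip
def snap(n,tag):
    c=manip.camera(n); cv2.imwrite(f'pics/{tag}.png',c['frame'][:,:,::-1]); np.savez(f'{tag}.npz',**{k:np.array(v) for k,v in c.items()}); return c
def world(c):
    z=c['range_z'].astype(float); v,u=np.mgrid[:z.shape[0],:z.shape[1]]
    P=np.stack([(u-c['cx'])/c['fx']*z,(v-c['cy'])/c['fy']*z,z,np.ones_like(z)],-1)@np.array(c['pose']).T
    P[z==0]=np.nan; return P[...,:3]
E
python3 - <<'E'
from h import *
for n in('scene','side','wrist'):
    c=snap(n,n+'0'); print(n,np.round(c['pose'],3).tolist())
print(manip.sense())
a=cv2.imread('pics/scene0.png');b=cv2.imread('pics/side0.png')
E
```

```text
scene [[-0.682, 0.396, -0.615, 1.219], [0.731, 0.349, -0.587, 0.675], [-0.018, -0.849, -0.528, 0.776], [0.0, 0.0, 0.0, 1.0]]
side [[0.986, -0.094, 0.137, 0.367], [-0.166, -0.595, 0.786, -0.864], [0.008, -0.798, -0.603, 0.859], [0.0, 0.0, 0.0, 1.0]]
wrist [[0.427, 0.862, 0.273, 0.175], [0.904, -0.406, -0.132, 0.551], [-0.003, 0.303, -0.953, 0.374], [0.0, 0.0, 0.0, 1.0]]
{'t': 0.15, 'joints': array([ 9.78506836e-01,  2.07287664e-01,  1.54267430e+00, -9.18406268e-06,
        1.39350325e+00, -1.50457630e-01]), 'dq': array([ 0.00027162, -0.00251776, -0.00531633, -0.00019442, -0.00029136,
       -0.00090986]), 'joint_efforts': array([-7.84721851e-04, -3.83511114e+01, -2.92035502e+01, -3.18060995e-05,
        6.66036460e-03,  5.81485119e-05]), 'tool_pos': array([0.2455307 , 0.5193    , 0.24733347]), 'ee_rot': array([-3.35559651e-04,  2.19122495e-01,  9.75696908e-01, -8.74090715e-04]), 'ft_force': array([-0.1621728 , -0.09503641,  0.03623042]), 'wrist_torque': array([ 0.00877086, -0.03236209,  0.00721544]), 'gripper_force': 0.0, 'opening': 0.08517159179106353}
```

View pics/scene0.png

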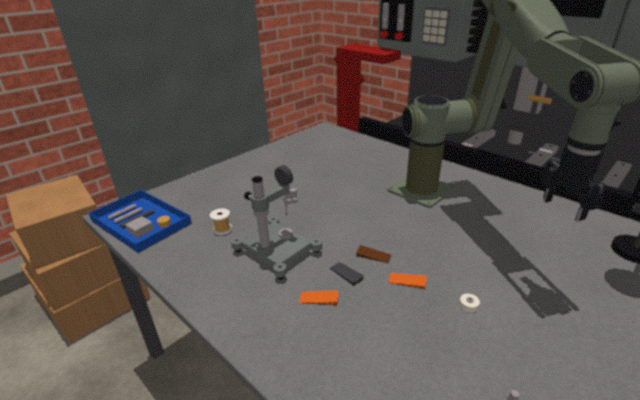

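View pics/side0.png

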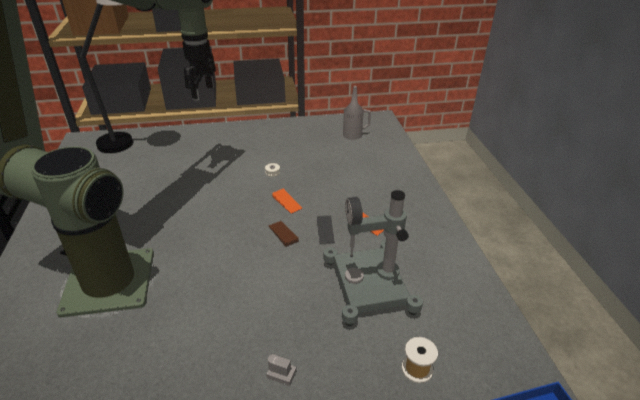

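The scene view shows the stand at about (275,245) px with the grey wedge at (347,272), and brown and orange look-alikes beside it. In the side view the wedge is at (325,229) and the worn-foot lug at (330,257). I'll measure both.

```bash
cat > m.py <<'E'
from h import *
for n in('scene','side'):
    c=dict(np.load(n+'0.npz')); P=world(c)
    px={'scene':(347,272),'side':(325,229)}[n]
    p0=P[px[1],px[0]]; print(n,'wedge px',p0.round(4))
    f=c['frame'].astype(int); sat=f.max(2)-f.min(2)
    d=np.hypot(P[...,0]-p0[0],P[...,1]-p0[1])
    bg=(d<.15)&(abs(P[...,2])<.003); print('bench z',np.nanmedian(P[...,2][(d<.15)&(abs(P[...,2])<.006)]))
    w=((d<.075)&(P[...,2]>.0045)&(P[...,2]<.02)&(sat<25)).astype(np.uint8)
    k,l,s,_=cv2.connectedComponentsWithStats(w); i=l[px[1],px[0]]; print('comp',i,s[i])
    Q=P[l==i]; r=cv2.minAreaRect((Q[:,:2]*1000).astype(np.float32)); print('rect',r)
    A=np.c_[Q[:,:2],np.ones(len(Q))]; g=np.linalg.lstsq(A,Q[:,2],rcond=None)[0]; print('grad',g, 'down dir deg',np.degrees(np.arctan2(-g[1],-g[0])),'1/slope',1/np.hypot(*g[:2]))
    t=(P[...,2]>.040)&(P[...,2]<.051)&(d<.40)&(sat<25)
    k,l,s,ce=cv2.connectedComponentsWithStats(t.astype(np.uint8)); i=1+s[1:,4].argmax()
    Q=P[l==i]; r=cv2.minAreaRect((Q[:,:2]*1000).astype(np.float32)); print('stand',r,s[i],np.median(Q[:,2])); print(cv2.boxPoints(r))
    crop=f[max(0,px[1]-90):px[1]+90,px[0]-110:px[0]+110].astype(np.uint8)[:,:,::-1]
    cv2.imwrite(f'pics/{n}_c.png',cv2.resize(crop,None,fx=3,fy=3))
E
python3 m.py
```

```text
scene wedge px [0.5589 0.1068 0.0107]
bench z -0.00023201740154576989
comp 1 [332 264  32  20 314]
rect ((557.2010498046875, 102.11421203613281), (98.45045471191406, 42.307647705078125), 84.86585998535156)
grad [-0.02848598  0.08378422  0.0163685 ] down dir deg -71.22236990629057 1/slope 11.300158408182144
stand ((625.069580078125, -120.32440185546875), (184.18548583984375, 226.3048553466797), 2.7784407138824463) [ 231  216   91   57 1530] 0.045081630847840726
[[ 527.60016    -11.769083 ]
 [ 538.57      -237.8079   ]
 [ 722.539     -228.87971  ]
 [ 711.56915     -2.8408966]]
side wedge px [0.5537 0.098  0.0123]
bench z 0.0019758190439039813
comp 1 [315 215  20  28 386]
rect ((554.9468994140625, 110.02670288085938), (118.5404052734375, 47.31397247314453), 84.74197387695312)
grad [ 0.02804267  0.10027301 -0.01496335] down dir deg -105.62435049827758 1/slope 9.60426120185666
stand ((621.29541015625, -119.10382080078125), (183.5607147216797, 226.87844848632812), 2.851527452468872) [ 324  239   99   80 3055] 0.04682483751645916
[[ 523.98535    -10.370951 ]
 [ 535.2721    -236.96848  ]
 [ 718.60547   -227.83669  ]
 [ 707.3187      -1.2391663]]
```

View pics/side_c.png

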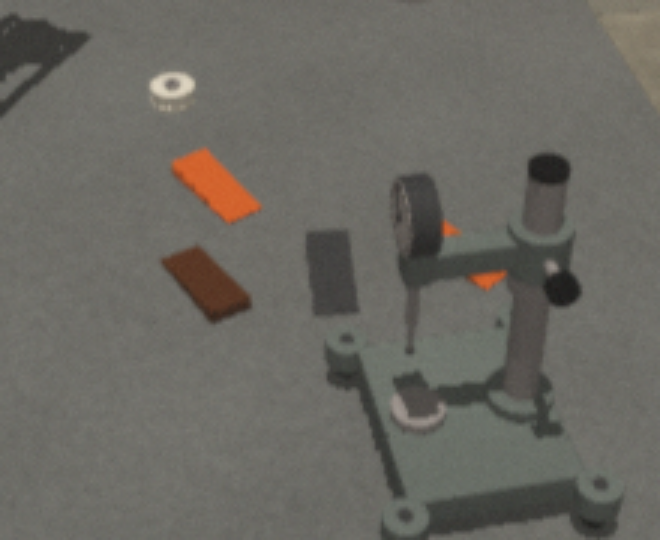

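The stand centre is about (0.622, -0.120) with yaw of about 2.8°, so the worn foot is near (0.544, -0.029). The wedge is near (0.556, 0.106), aimed along about -95°, which points it at the foot. I'll move behind the heel, fingers shut, and check from near.

Emit:
step_arm([
  {"linear": [0.025,-0.025,0],"turn": [0,0,-0.12]},
  {"linear": [0.06,-0.06,-0.01],"turn": [0,0,-0.25]},
  {"linear": [0.09,-0.1,-0.02],"turn": [0,0,-0.4]},
  {"linear": [0.125,-0.135,-0.03],"turn": [0,0,-0.55]},
  {"linear": [0.16,-0.17,-0.04],"turn": [0,0,-0.7]},
  {"linear": [0.195,-0.205,-0.05],"turn": [0,0,-0.85]},
  {"linear": [0.23,-0.24,-0.06],"turn": [0,0,-1.0]},
  {"linear": [0.265,-0.275,-0.07],"turn": [0,0,-1.1]},
  {"linear": [0.295,-0.3,-0.08],"turn": [0,0,-1.18]},
  {"linear": [0.316,-0.325,-0.09],"turn": [0,0,-1.22]},
  {"linear": [0.316,-0.325,-0.09],"turn": [0,0,-1.22]},
  {"linear": [0.316,-0.325,-0.09],"turn": [0,0,-1.22]},
], grip=0)

```text
t: 1.65
tool_pos: [0.5613, 0.1951, 0.158]
ee_rot: [-0.001, 0.738, 0.674, -0.0]
ft_force: [0.3, 0.6, 0.0]
opening: 0.0004
gripper_force: 0.0
```

```bash
python3 - <<'E'
from h import *
c=snap('wrist','w1'); print(manip.tips_ahead,manip.sense()); P=world(c)
f=c['frame'].astype(int); sat=f.max(2)-f.min(2)
d=np.hypot(P[...,0]-.556,P[...,1]-.105)
print('bench',np.nanmedian(P[...,2][(d<.12)&(abs(P[...,2])<.004)]))
w=((d<.07)&(P[...,2]>.0025)&(P[...,2]<.02)&(sat<25)).astype(np.uint8)
k,l,s,_=cv2.connectedComponentsWithStats(w);i=1+s[1:,4].argmax();print(s[i]);Q=P[l==i]
r=cv2.minAreaRect((Q[:,:2]*1000).astype(np.float32));print(r,cv2.boxPoints(r))
A=np.c_[Q[:,:2],np.ones(len(Q))];g=np.linalg.lstsq(A,Q[:,2],rcond=None)[0];print(np.degrees(np.arctan2(-g[1],-g[0])),1/np.hypot(*g[:2]))
t=(abs(P[...,2]-.046)<.004)&(P[...,1]<.03)&(P[...,0]>.48)
Q=P[t];print('stand top',len(Q), Q.min(0) if len(Q) else '',Q.max(0) if len(Q) else '')
E
```

```text
0.017 {'t': 1.7, 'joints': array([1.89440517e-01, 3.32638429e-01, 1.57840393e+00, 4.74570658e-04,
       1.23095600e+00, 2.79284211e-01]), 'dq': array([ 0.01018044, -0.00654285, -0.00184053, -0.00341043, -0.00303064,
       -0.00047907]), 'joint_efforts': array([-5.47326207e-01, -4.10992134e+01, -2.69617277e+01, -2.92229885e-02,
       -4.83205411e-03,  3.78262957e-04]), 'tool_pos': array([0.56123263, 0.19551704, 0.1583273 ]), 'ee_rot': array([-2.96794775e-04,  7.38200656e-01,  6.74581129e-01, -5.57052012e-05]), 'ft_force': array([-0.01001921,  0.40733139,  0.48954938]), 'wrist_torque': array([ 0.00972219, -0.01512912, -0.06254926]), 'gripper_force': 0.0, 'opening': -0.00016969002886678283}
bench 0.0008113634576096262
[303 232  41  22 588]
((559.2359008789062, 141.16632080078125), (19.234216690063477, 41.52749252319336), 84.48764038085938) [[537.64435 133.58826]
 [578.9798  129.59912]
 [580.82745 148.74438]
 [539.492   152.73352]]
82.70986537245386 4.100165551474989
stand top 0
```

View pics/w1.png

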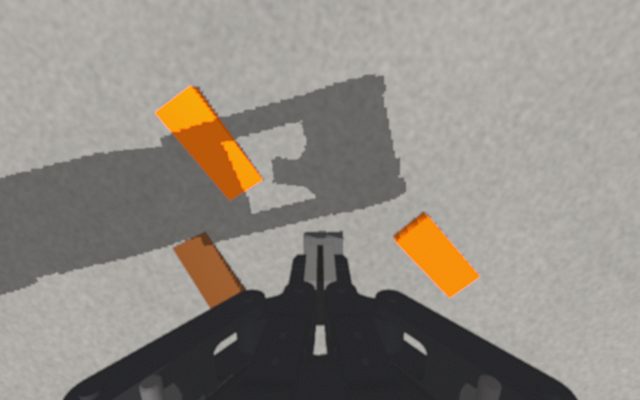

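The wrist view shows the wedge's heel end behind the fingertips, about (322,240) px. That is world (0.560, 0.151) with the wedge direction about -95.4°, which agrees with the scene measurement and leads to the foot. The fingers already stand square to it, so I'll go down behind the heel.

Emit:
step_arm([
  {"linear": [0.001,-0.005,-0.03],"turn": [0,0,0]},
  {"linear": [0.002,-0.01,-0.06],"turn": [0,0,0]},
  {"linear": [0.002,-0.013,-0.09],"turn": [0,0,0]},
  {"linear": [0.002,-0.013,-0.115],"turn": [0,0,0]},
  {"linear": [0.002,-0.013,-0.13],"turn": [0,0,0]},
  {"linear": [0.002,-0.013,-0.135],"turn": [0,0,0]},
  {"linear": [0.002,-0.013,-0.135],"turn": [0,0,0]},
  {"linear": [0.002,-0.013,-0.135],"turn": [0,0,0]},
])

```text
t: 2.7
tool_pos: [0.5649, 0.1821, 0.0245]
ee_rot: [0.001, 0.738, 0.674, 0.001]
ft_force: [0.4, -0.3, 0.8]
opening: -0.0001
gripper_force: 0.0
```

```bash
python3 - <<'E'
from h import *
s=manip.sense();print(s['tool_pos'],s['ft_force'])
E
```

```text
[0.56486412 0.1821051  0.02451986] [ 0.36072895 -0.2850239   0.76199314]
```

Emit:
step_arm([
  {"linear": [-0.002,-0.005,0],"turn": [0,0,0]},
  {"linear": [-0.0025,-0.01,0],"turn": [0,0,0]},
  {"linear": [-0.003,-0.014,0],"turn": [0,0,0]},
  {"linear": [-0.003,-0.017,0],"turn": [0,0,0]},
  {"linear": [-0.0035,-0.02,0],"turn": [0,0,0]},
  {"linear": [-0.004,-0.023,0],"turn": [0,0,0]},
  {"linear": [-0.0045,-0.026,0],"turn": [0,0,0]},
  {"linear": [-0.005,-0.03,0],"turn": [0,0,0]},
  {"linear": [-0.005,-0.034,0],"turn": [0,0,0]},
  {"linear": [-0.0055,-0.038,0],"turn": [0,0,0]},
])

```text
t: 3.95
tool_pos: [0.5584, 0.1435, 0.0233]
ee_rot: [-0.0, 0.739, 0.674, 0.0]
ft_force: [0.1, 1.6, -0.2]
opening: -0.0001
gripper_force: 0.9
```

```bash
cat > look.py <<'E'
from h import *
def look(tag):
    s=manip.sense();print('tcp',s['tool_pos'].round(4),'F',s['ft_force'].round(2),'t',s['t'])
    for n in('scene','side'):
        c=snap(n,tag+n);P=world(c);f=c['frame'].astype(int);sat=f.max(2)-f.min(2);tc=s['tool_pos']
        h0=np.array([tc[0]-.001,tc[1]-.011]);ax=np.array([-.091,-.996]);D=P[...,:2]-h0
        a=D@ax;b=D@np.array([.996,-.091])
        w=((a>.0)&(a<.106)&(abs(b)<.035)&(P[...,2]>.0045)&(P[...,2]<.019)&(sat<25)).astype(np.uint8)
        k,l,st,_=cv2.connectedComponentsWithStats(w)
        if k>1:
            Q=P[l==1+st[1:,4].argmax()];r=cv2.minAreaRect((Q[:,:2]*1000).astype(np.float32));print(n,'wedge',np.round(r[0],1),np.round(r[1],1),round(r[2],1))
        t=((P[...,2]>.040)&(P[...,2]<.051)&(P[...,1]<.005)&(P[...,1]>-.3)&(P[...,0]>.5)&(P[...,0]<.76)&(sat<25)).astype(np.uint8)
        k,l,st,_=cv2.connectedComponentsWithStats(t);Q=P[l==1+st[1:,4].argmax()];r=cv2.minAreaRect((Q[:,:2]*1000).astype(np.float32))
        A=np.c_[Q[:,:2]-[.622,-.12],np.ones(len(Q))];g=np.linalg.lstsq(A,Q[:,2],rcond=None)[0]
        print(n,'stand',np.round(r[0],1),np.round(r[1],1),round(r[2],2),'tilt',g.round(4))
E
python3 -c "
from look import *
look('p1')"
```

```text
tcp [0.5584 0.1435 0.0233] F [ 0.08  1.56 -0.17] t 3.95
scene wedge [563.2  82. ] [100.2  32.5] 74.5
scene stand [ 623.7 -120.9] [187.6 226.9] 1.85 tilt [ 0.0007 -0.0047  0.0451]
side wedge [552.4  80.5] [105.2  43. ] 86.9
side stand [ 622.2 -118.1] [185.2 227. ] 2.68 tilt [0.004  0.0017 0.0468]
```

Emit:
step_arm([
  {"linear": [-0.0005,-0.005,0],"turn": [0,0,0]},
  {"linear": [-0.001,-0.01,0],"turn": [0,0,0]},
  {"linear": [-0.0015,-0.015,0],"turn": [0,0,0]},
  {"linear": [-0.002,-0.02,0],"turn": [0,0,0]},
  {"linear": [-0.0025,-0.025,0],"turn": [0,0,0]},
  {"linear": [-0.0025,-0.03,0],"turn": [0,0,0]},
  {"linear": [-0.003,-0.035,0],"turn": [0,0,0]},
  {"linear": [-0.0035,-0.04,0],"turn": [0,0,0]},
  {"linear": [-0.004,-0.045,0],"turn": [0,0,0]},
  {"linear": [-0.0045,-0.05,0],"turn": [0,0,0]},
])

```text
t: 5.3
tool_pos: [0.5538, 0.0935, 0.0233]
ee_rot: [-0.0, 0.739, 0.674, -0.0]
ft_force: [-0.3, 1.2, 0.3]
opening: -0.0
gripper_force: 1.0
```

```bash
python3 -c "
from look import *
look('p2')
a=cv2.imread('pics/p2scene.png')[210:310,250:410];b=cv2.imread('pics/p2side.png')[190:290,270:430]
cv2.imwrite('pics/p2.png',cv2.resize(np.hstack([a,b]),None,fx=2.5,fy=2.5,interpolation=cv2.INTER_CUBIC))"
```

```text
tcp [0.5538 0.0935 0.0233] F [-0.29  1.22  0.31] t 5.3
scene wedge [556.9  34.1] [95.4 28.6] 83.9
scene stand [ 624.6 -121.8] [186.5 226.4] 2.35 tilt [ 0.0002 -0.0044  0.045 ]
side wedge [547.3  33.3] [96.5 41.8] 85.4
side stand [ 622.6 -118.7] [185. 226.] 2.59 tilt [0.0039 0.0016 0.0467]
```

View pics/p2.png

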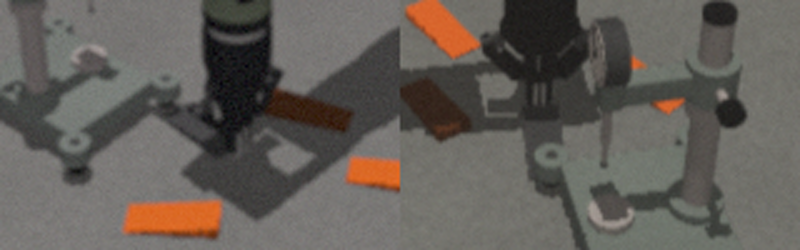

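The combined view shows the wedge tip just reaching the worn lug, about (165,95) px in the left half and (545,160) in the right, and well aligned. I'll continue in smaller steps.

Emit:
step_arm([
  {"linear": [-0.0005,-0.005,0],"turn": [0,0,0]},
  {"linear": [-0.001,-0.01,0],"turn": [0,0,0]},
  {"linear": [-0.0015,-0.014,0],"turn": [0,0,0]},
  {"linear": [-0.0015,-0.017,0],"turn": [0,0,0]},
  {"linear": [-0.002,-0.02,0],"turn": [0,0,0]},
  {"linear": [-0.002,-0.022,0],"turn": [0,0,0]},
  {"linear": [-0.002,-0.024,0],"turn": [0,0,0]},
])

```text
t: 6.28
tool_pos: [0.5518, 0.0711, 0.0233]
ee_rot: [-0.001, 0.739, 0.674, 0.001]
ft_force: [0.2, 8.5, -0.5]
opening: 0.0002
gripper_force: 4.1
```

Emit:
step_arm([
  {"linear": [0,-0.001,0],"turn": [0,0,0]},
  {"linear": [0,-0.002,0],"turn": [0,0,0]},
  {"linear": [0,-0.003,0],"turn": [0,0,0]},
  {"linear": [-0.0005,-0.004,0],"turn": [0,0,0]},
])

```text
t: 6.78
tool_pos: [0.5515, 0.0685, 0.0234]
ee_rot: [-0.002, 0.739, 0.674, 0.002]
ft_force: [1.6, 12.3, -0.5]
opening: -0.0
gripper_force: 6.1
```

Emit:
step_arm([
  {"linear": [0,-0.001,0],"turn": [0,0,0]},
  {"linear": [0,-0.002,0],"turn": [0,0,0]},
  {"linear": [0,-0.003,0],"turn": [0,0,0]},
  {"linear": [-0.0005,-0.004,0],"turn": [0,0,0]},
])

```text
t: 7.28
tool_pos: [0.551, 0.066, 0.0234]
ee_rot: [-0.002, 0.739, 0.674, 0.003]
ft_force: [2.4, 15.8, 0.0]
opening: 0.0001
gripper_force: 7.9
```

The push is at 15.8 N, above the 8–12 N bearing range and below the lift-off range. I'll stop, back off straight, and check.

Emit:
step_arm([
  {"linear": [0.0005,0.006,0],"turn": [0,0,0]},
  {"linear": [0.001,0.015,0],"turn": [0,0,0]},
  {"linear": [0.002,0.03,0.0],"turn": [0,0,0]},
  {"linear": [0.003,0.04,0.01],"turn": [0,0,0]},
  {"linear": [0.003,0.04,0.05],"turn": [0,0,0]},
  {"linear": [0.003,0.04,0.1],"turn": [0,0,0]},
  {"linear": [0.003,0.04,0.1],"turn": [0,0,0]},
  {"linear": [0.003,0.04,0.1],"turn": [0,0,0]},
])

```text
t: 8.28
tool_pos: [0.5539, 0.1021, 0.1238]
ee_rot: [0.0, 0.738, 0.674, 0.0]
ft_force: [-0.4, 0.3, -0.6]
opening: 0.0002
gripper_force: 0.0
```

```bash
python3 -c "
from look import *
look('p3')
c=snap('wrist','w3')
a=cv2.imread('pics/p3scene.png')[210:310,250:410];b=cv2.imread('pics/p3side.png')[190:290,270:430]
cv2.imwrite('pics/p3.png',cv2.resize(np.hstack([a,b]),None,fx=2.5,fy=2.5,interpolation=cv2.INTER_CUBIC))"
```

```text
tcp [0.5539 0.1021 0.1238] F [-0.39  0.3  -0.58] t 8.275
scene wedge [548.8  20.7] [68.9 44. ] 85.7
scene stand [ 624.8 -120.4] [187.1 227.9] 2.28 tilt [-0.0021 -0.0022  0.0453]
side wedge [547.3  31.1] [89.3 41.5] 86.2
side stand [ 622.9 -119.9] [185.4 225.4] 2.69 tilt [0.0007 0.0038 0.047 ]
```

View pics/p3.png

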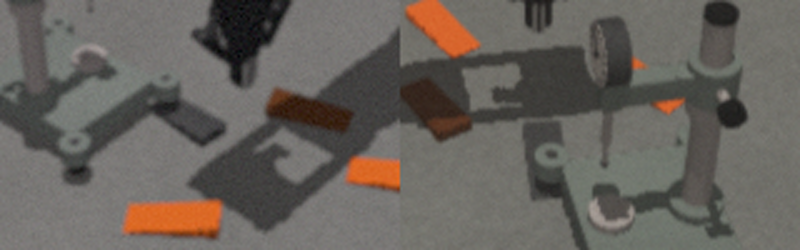

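The wedge sits under the lug, at about (165,95) px on the left and (545,160) on the right, and the stand hasn't shifted. It is level to about 0.2°. Before pressing I'll check the lug's position and the wrist's clearance to the dial.

```bash
python3 -c "
from h import *
for n in('scene','side'):
    c=dict(np.load(f'p3{n}.npz'));P=world(c);print(n)
    t=(abs(P[...,2]-.046)<.005)&(np.hypot(P[...,0]-.5445,P[...,1]+.0285)<.024)
    Q=P[t];m=(Q[:,1]>-.035)
    print('lug',cv2.minEnclosingCircle((Q[Q[:,0]-.5445<(Q[:,1]+.0285)+.012][:,:2]*1000).astype(np.float32)),np.median(Q[:,2]),Q.min(0),Q.max(0))
    for z0,z1 in((.27,.30),(.30,.35),(.35,.42)):
        q=P[(P[...,2]>z0)&(P[...,2]<z1)&(np.hypot(P[...,0]-.554,P[...,1]-.102)<.09)&(P[...,1]>0)]-[.554,.102,0]
        print(z0,q[:,:2].min(0).round(3),q[:,:2].max(0).round(3)) if len(q) else 0
    d=P[(P[...,2]>.2)&(P[...,2]<.29)&(P[...,1]<-.06)&(P[...,1]>-.2)&(P[...,0]>.5)&(P[...,0]<.62)]
    print('dial',d.min(0).round(3),d.max(0).round(3))
"
```

```text
scene
lug ((545.7420654296875, -25.679731369018555), 19.51901626586914) 0.0451799441613599 [ 0.52766147 -0.04617966  0.04212759] [ 0.56452424 -0.01007477  0.04954799]
0.27 [-0.03  -0.035] [0.039 0.037]
0.3 [-0.018 -0.032] [0.038 0.04 ]
0.35 [-0.072 -0.055] [0.046 0.06 ]
dial [ 0.561 -0.149  0.2  ] [ 0.62  -0.093  0.279]
side
lug ((544.6708984375, -26.897769927978516), 17.855703353881836) 0.04722409767240765 [ 0.52737265 -0.04809046  0.0413312 ] [ 0.56730243 -0.01213171  0.05063206]
0.27 [-0.039 -0.038] [0.034 0.014]
0.3 [-0.038 -0.039] [0.035 0.008]
0.35 [-0.07  -0.062] [0.042 0.002]
dial [ 0.558 -0.151  0.2  ] [ 0.62  -0.096  0.279]
```

Emit:
step_arm([
  {"linear": [-0.002,-0.02,0],"turn": [0,0,0]},
  {"linear": [-0.004,-0.05,0],"turn": [0,0,0]},
  {"linear": [-0.006,-0.08,0],"turn": [0,0,0]},
  {"linear": [-0.008,-0.105,0],"turn": [0,0,0]},
  {"linear": [-0.009,-0.12,0],"turn": [0,0,0]},
  {"linear": [-0.009,-0.128,0],"turn": [0,0,0]},
  {"linear": [-0.009,-0.128,-0.015],"turn": [0,0,0]},
  {"linear": [-0.009,-0.128,-0.03],"turn": [0,0,0]},
  {"linear": [-0.009,-0.128,-0.043],"turn": [0,0,0]},
  {"linear": [-0.009,-0.128,-0.05],"turn": [0,0,0]},
  {"linear": [-0.009,-0.128,-0.054],"turn": [0,0,0]},
  {"linear": [-0.009,-0.128,-0.054],"turn": [0,0,0]},
  {"linear": [-0.009,-0.128,-0.054],"turn": [0,0,0]},
])

```text
t: 10.05
tool_pos: [0.5454, -0.0263, 0.0698]
ee_rot: [0.0, 0.739, 0.674, 0.0]
ft_force: [-0.2, 0.3, 0.4]
opening: 0.0003
gripper_force: 0.0
```

Emit:
step_arm([
  {"linear": [0,0,-0.002],"turn": [0,0,0]},
  {"linear": [0,0,-0.004],"turn": [0,0,0]},
  {"linear": [0,0,-0.005],"turn": [0,0,0]},
  {"linear": [0,0,-0.006],"turn": [0,0,0]},
  {"linear": [0,0,-0.007],"turn": [0,0,0]},
  {"linear": [0,0,-0.007],"turn": [0,0,0]},
])

```text
t: 10.8
tool_pos: [0.5449, -0.0262, 0.0627]
ee_rot: [-0.0, 0.738, 0.674, -0.0]
ft_force: [-1.3, -0.2, 4.1]
opening: -0.0001
gripper_force: 2.0
```

Emit:
step_arm([
  {"linear": [0,0,-0.0005],"turn": [0,0,0]},
  {"linear": [0,0,-0.001],"turn": [0,0,0]},
  {"linear": [0,0,-0.001],"turn": [0,0,0]},
])

```text
t: 11.18
tool_pos: [0.5449, -0.0262, 0.0626]
ee_rot: [-0.0, 0.738, 0.674, -0.0]
ft_force: [-4.5, 1.2, 10.1]
opening: -0.0002
gripper_force: 5.0
```

Emit:
step_arm([
  {"linear": [-0.0005,0,-0.0005],"turn": [0,0,0]},
  {"linear": [-0.001,0,-0.001],"turn": [0,0,0]},
  {"linear": [-0.001,0,-0.001],"turn": [0,0,0]},
  {"linear": [-0.001,0,-0.001],"turn": [0,0,0]},
])

```text
t: 11.68
tool_pos: [0.5449, -0.0262, 0.0625]
ee_rot: [0.001, 0.738, 0.674, 0.001]
ft_force: [-4.0, 1.3, 13.8]
opening: 0.0002
gripper_force: 6.6
```

One more increment to reach a firm press.

Emit:
step_arm([
  {"linear": [-0.0005,0,-0.0005],"turn": [0,0,0]},
  {"linear": [-0.001,0,-0.001],"turn": [0,0,0]},
  {"linear": [-0.001,0,-0.001],"turn": [0,0,0]},
  {"linear": [-0.001,0,-0.001],"turn": [0,0,0]},
  {"linear": [-0.001,0,-0.001],"turn": [0,0,0]},
])

```text
t: 12.3
tool_pos: [0.5448, -0.0262, 0.0624]
ee_rot: [0.001, 0.739, 0.674, 0.001]
ft_force: [-3.7, 1.8, 16.6]
opening: -0.0
gripper_force: 8.3
```

Emit:
step_arm([
  {"linear": [-0.0005,0,-0.0007],"turn": [0,0,0]},
  {"linear": [-0.001,0,-0.0014],"turn": [0,0,0]},
  {"linear": [-0.0015,0,-0.002],"turn": [0,0,0]},
  {"linear": [-0.0015,0,-0.002],"turn": [0,0,0]},
  {"linear": [-0.0015,0,-0.002],"turn": [0,0,0]},
  {"linear": [-0.0015,0,-0.002],"turn": [0,0,0]},
])

```text
t: 13.05
tool_pos: [0.5447, -0.0262, 0.0623]
ee_rot: [0.002, 0.738, 0.674, 0.002]
ft_force: [-4.8, 2.4, 24.9]
opening: 0.0
gripper_force: 12.2
```

Emit:
step_arm([
  {"linear": [0.001,0,0.002],"turn": [0,0,0]},
  {"linear": [0.002,0,0.005],"turn": [0,0,0]},
  {"linear": [0.002,0,0.01],"turn": [0,0,0]},
  {"linear": [0.002,0,0.025],"turn": [0,0,0]},
  {"linear": [0.002,0,0.045],"turn": [0,0,0]},
  {"linear": [0.002,0.01,0.06],"turn": [0,0,0]},
  {"linear": [0.002,0.04,0.065],"turn": [0,0,0]},
  {"linear": [0.002,0.08,0.07],"turn": [0,0,0]},
  {"linear": [0.002,0.12,0.09],"turn": [0,0,0]},
  {"linear": [0.002,0.16,0.11],"turn": [0,0,0]},
  {"linear": [0.002,0.2,0.13],"turn": [0,0,0]},
  {"linear": [0.002,0.23,0.14],"turn": [0,0,0]},
  {"linear": [0.002,0.23,0.14],"turn": [0,0,0]},
  {"linear": [0.002,0.23,0.14],"turn": [0,0,0]},
])

```text
t: 14.8
tool_pos: [0.5428, 0.2035, 0.1969]
ee_rot: [-0.0, 0.738, 0.674, -0.001]
ft_force: [-1.0, -0.4, -0.2]
opening: -0.0
gripper_force: 0.0
```

```bash
python3 -c "
from look import *
look('p4')
a=cv2.imread('pics/p4scene.png')[210:310,250:410];b=cv2.imread('pics/p4side.png')[190:290,270:430]
cv2.imwrite('pics/p4.png',cv2.resize(np.hstack([a,b]),None,fx=2.5,fy=2.5,interpolation=cv2.INTER_CUBIC))"
```

```text
tcp [0.5428 0.2035 0.1969] F [-1.02 -0.4  -0.16] t 14.8
scene stand [ 624.8 -120.7] [188.3 225.3] 3.18 tilt [-0.0012 -0.0038  0.0453]
side wedge [510.5 171. ] [14.9  8.9] 57.5
side stand [ 621.6 -119.6] [185.  228.4] 2.91 tilt [0.0017 0.0042 0.047 ]
```

View pics/p4.png

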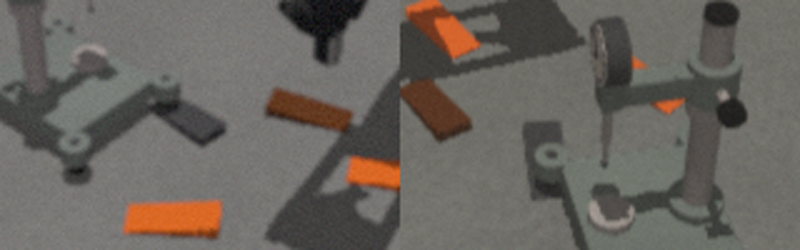

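The wedge is still under the lug, at about (185,115) px on the left and (545,160) on the right. The stand hasn't moved, the press to 25 N gave only about 0.4 mm, and the arm is clear, so I'm handing in.

```bash
python3 -c "
from station import manip
print(manip.sign_off())"
```

```text
the job is handed in; nothing more can be done
None
```

The wedge is under the worn foot and bearing: I pushed it to about 16 N, past the 8–12 N bearing range but below the 20–25 N lift-off range. The stand is in place and level to about 0.2°. A 25 N fingertip press on the lug gave only about 0.4 mm, the arm came away clear, and the job is handed in at about 15 s (no verdict was returned).

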